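# Renew the sensor cartridges of an analyser

### The arm

A 6-joint arm with a two-finger parallel gripper is mounted at the origin on a cart in front of the work surface, level with it; the furniture and walls round the work are solid. World frame = base frame: x ahead of the robot, y to its left, z up, the work surface at z = 0. Lengths are in mm, angles in rad, forces in N, time in s.
With the tool pointing down it reaches from about 275 to 875 mm from the base axis. Payload 12.5 kg.
Tool frame: the origin (TCP) lies midway between the tips of the shut fingers; the grasp point (between the pads) lies 19 mm behind it (robot.grip_depth is the z of the grasp point in the tool frame, in mm); z points along the fingers, x is the direction in which the jaws open and shut, and the axes are right-handed (so a half turn about z gives the same grasp; the last joint's range is limited). The gripper opens to 85 mm and grips with 20 to 120 N. Pads are 22 mm wide; open, the fingers measure 114 mm over their backs; the gripper's body (76 mm by 85 mm) begins 54 mm behind the grasp point. The pads swing forward as they close: fully open they stand 13 mm farther back than shut.
Start: joints at [1.177, 0.351, 1.652, -0, 1.139, -0.085], TCP at [167.122, 523.979, 196.99] pointing down, gripper open.
Joint ranges: [-2.75, 2.75], [-0.79, 2.1], [0.01, 2.65], [-1.57, 4.71], [0.07, 3.14], [-2.87, 2.87]. Speed limits (rad/s): [2.22, 2.22, 2.79, 3.14, 3.14, 3.14].

### API

Orientations are given as a 3x3 rotation matrix whose columns are the frame's x, y, z axes.
In Python, from cell import robot gives the robot as it stands.
- The arm moves only by the tool move_arm, never from a script. Its argument "motion" is a list of rows, each a list of 3 entries, a list of its own where there are three numbers: the closure in counts, from 0 (fully open) to 255 (shut), then the shift along the tool's x, y, z in mm, then the turn about the tool's z in degrees. In form: [[claw, [dx, dy, dz], twist], ...]. A call has 1 to 20 rows; each row shifts and turns the commanded pose from where the row before left it, along the tool's axes as they then stand; what a row does not reach is not made up. A row lasts 1/10 s, in which the tool goes at most 50 mm and 8.59 degrees, less where a joint would pass 70% of its speed; a pose out of reach is approached as far as the arm can. A call is refused whole if a number of a shift passes 50 or a number of a turn 8.59, either way. A call with a gripper value outside its range is refused whole. The fingers move at their own pace and stop on an object; the grip force is fixed at half the most. Time passes only in rows, so rows that do not move let the fingers close. It gives the time, the measured TCP pose, the force and the opening at its end, in the units of the state.
- robot.get_obs(): the state, without advancing time (a new reading comes with each control period).
- robot.grab_frame(name): name is "scene" or "top" or "wrist"; returns (picture, depth): 400x640x3 uint8, red, green, blue; 400x640 float32, mm along the optical axis (not along the pixel's ray), 0 where there is no reading.
- robot.get_calibration(name): a dict with "mtx" (3x3 intrinsics, pixels), "rvec" (rotation vector, rad) and "tvec" (3), from world to camera coordinates, as OpenCV has them. Camera axes: x right, y down, z forward; pixel columns grow to the right and rows downward; lengths in mm; the calibration is good to about 2 mm. A picture is of the moment at which its call begins: read the wrist's pose just before it. get_calibration takes no time and is no camera call; for the wrist camera it gives the pose at the moment of the call.
- robot.finish_job(): hands the job in, once; it reports no verdict.
The state is a dict: "time_s": time; "q": joint angles; "qvel": joint speeds; "tau": joint torques, N m; "tool_pos": TCP position; "ee_rot": TCP orientation; "wrist_force": force on the tool from outside, world axes, zero at the start; "moment": the same for the moment, N m; "gripper_width": finger opening in mm.
Only numpy, scipy, OpenCV 4.12 (cv2) and the standard library are available. Lean on these libraries where they do the work, as an engineer would, in place of code of your own. Each camera call takes 0.05 s, during which the arm holds its last target. There are 200 camera calls.

### The job

Switch the analyser dock off first, then lift every spent cartridge (grey, orange tab) out of its bay against the sprung catch and put it in the red tray, and press the three fresh ones (white, blue tab) fully home, one in each bay, flush with the deck. When all bays are filled, switch the dock on again; leave the other things on the bench where they are.

Things in the scene. Friction and masses are not known exactly. Their poses are not given: they have to be found in the camera images.
- dock: white analyser dock, fixed, 112 (x) x 214 (y) mm, flat deck 36 mm above the worktop. Origin on the worktop under the middle bay; x to its back, y along its row of three bays towards the switch. Each bay is a recess 52 (x) x 42 (y) x 26 mm deep, with a 12 mm wide, 4 mm high rail along y on its floor and sprung brass catch rollers in its front and back walls
- bay_1 (a point): centre of the mouth of bay 1 (of 3, 62 mm apart, bay_3 next to the switch), level with the deck; axes as the dock's. A cartridge goes in with its x along the dock's x, stops on the catches some 16 mm too high, and snaps home when pushed down with about 10 N; its centre is then 1 mm above this point. Pulling it out takes about 14 N
- bay_2 (a point): centre of the mouth of bay 2 (of 3, 62 mm apart, bay_3 next to the switch), level with the deck; axes as the dock's. A cartridge goes in with its x along the dock's x, stops on the catches some 16 mm too high, and snaps home when pushed down with about 10 N; its centre is then 1 mm above this point. Pulling it out takes about 14 N
- bay_3 (a point): centre of the mouth of bay 3 (of 3, 62 mm apart, bay_3 next to the switch), level with the deck; axes as the dock's. A cartridge goes in with its x along the dock's x, stops on the catches some 16 mm too high, and snaps home when pushed down with about 10 N; its centre is then 1 mm above this point. Pulling it out takes about 14 N
- fresh_1_mid (a point): fresh (white body, blue tab) sensor cartridge, 120 g: body 48 (x) x 38 (y) x 26 mm high; on top, centred, a grip tab 14 (x) x 28 (y) x 28 mm high, to be taken across its 14 mm. Catch notches in the +-x faces, slot underneath for the dock's rail; same after a half turn. Point: its centre, 27 mm above the underside, 1 mm above the body's top face. Starts upright on the worktop
- fresh_2_mid (a point): fresh (white body, blue tab) sensor cartridge, 120 g: body 48 (x) x 38 (y) x 26 mm high; on top, centred, a grip tab 14 (x) x 28 (y) x 28 mm high, to be taken across its 14 mm. Catch notches in the +-x faces, slot underneath for the dock's rail; same after a half turn. Point: its centre, 27 mm above the underside, 1 mm above the body's top face. Starts upright on the worktop
- fresh_3_mid (a point): fresh (white body, blue tab) sensor cartridge, 120 g: body 48 (x) x 38 (y) x 26 mm high; on top, centred, a grip tab 14 (x) x 28 (y) x 28 mm high, to be taken across its 14 mm. Catch notches in the +-x faces, slot underneath for the dock's rail; same after a half turn. Point: its centre, 27 mm above the underside, 1 mm above the body's top face. Starts upright on the worktop
- spent_1_mid (a point): spent (grey body, orange tab) sensor cartridge, 120 g: body 48 (x) x 38 (y) x 26 mm high; on top, centred, a grip tab 14 (x) x 28 (y) x 28 mm high, to be taken across its 14 mm. Catch notches in the +-x faces, slot underneath for the dock's rail; same after a half turn. Point: its centre, 27 mm above the underside, 1 mm above the body's top face. Starts seated in bay_1, or is absent
- spent_2_mid (a point): spent (grey body, orange tab) sensor cartridge, 120 g: body 48 (x) x 38 (y) x 26 mm high; on top, centred, a grip tab 14 (x) x 28 (y) x 28 mm high, to be taken across its 14 mm. Catch notches in the +-x faces, slot underneath for the dock's rail; same after a half turn. Point: its centre, 27 mm above the underside, 1 mm above the body's top face. Starts seated in bay_2, or is absent
- spent_3_mid (a point): spent (grey body, orange tab) sensor cartridge, 120 g: body 48 (x) x 38 (y) x 26 mm high; on top, centred, a grip tab 14 (x) x 28 (y) x 28 mm high, to be taken across its 14 mm. Catch notches in the +-x faces, slot underneath for the dock's rail; same after a half turn. Point: its centre, 27 mm above the underside, 1 mm above the body's top face. Starts seated in bay_3, or is absent
- tray_in (a point): centre of the inner floor (4 mm above the worktop) of the red discard tray, fixed; inside 212 (x, its long way) x 92 (y) mm, wall top 16 mm above this floor; axes are the tray's
- power (a joint): power switch of the dock, a toggle lever with a red ball on the +y end of the dock: 0 = off, leaning to the dock's front (-x, towards the robot); 1.0 rad = on, leaning to the back (+x). Stays where it is left; about 1 N at the ball moves it
- power_tip (a point): centre of the red ball (26 mm diameter) at the end of the lever, 60 mm from the lever's pivot; the pivot lies 22 mm above the worktop at x = 0, y = 132 mm in the dock's frame. The lever swings 0.5 rad either side of upright
- bottle_oil: small brown bottle with black cap, 35 x 35 x 70 mm, not part of the job; origin at the centre of its underside
- check_weight: small steel-grey weight with a knob, 29 x 29 x 50 mm, not part of the job; origin at the centre of its underside
There are look-alikes about, which are no part of the job. What is shaped like the part that bears fresh_1_mid but green or purple is not meant.

How it is judged:
By the outcome, as a careful person would: the job done as asked, in the order asked, and still so for the second after the job is handed in, with the robot touching nothing.
Of spent_1, spent_2, spent_3 only 1 to 3 are there at a start; the rules pass over those that are not, and their reading is None.
At some moment in a run one of fresh_1, fresh_2, fresh_3 may be knocked a few centimetres aside while the robot is not near it.
It also fails if it takes over 210 s, if anything falls off the work surface, if the arm or the gripper's body presses on something with over 40 N, if the wrist force passes 120 N, or if a joint passes its speed limit or range.

## Working session

There is one attempt and no reset: what is moved stays moved. The work goes in short steps, Python scripts to look and compute and a tool call to move; the robot and the scene stay as the last step left them, time stands still between calls to the robot, and variables do not carry over. Pictures are saved under pics/ and viewed, on a budget of 14 in all, crops included, one or two more only if the job needs it, and the job is handed in when it is done.

Besides the shell and the picture viewer there is one more tool, called after "Emit:" by a JSON object that holds its "fn" and its "kwargs". move_arm: Moves the arm, as the interface text tells. Its arguments: {"type":"object","properties":{"motion":{"type":"array","items":{"type":"array"}}},"required":["motion"]}

```bash
mkdir -p pics; cat > h.py <<'E'
import numpy as np, cv2
from cell import robot
def grab(n):
    c=robot.get_calibration(n); im,d=robot.grab_frame(n)
    R=cv2.Rodrigues(np.array(c["rvec"],float))[0]
    return im,d,np.array(c["mtx"],float),R,np.array(c["tvec"],float).ravel()
def save(n,im): cv2.imwrite("pics/"+n+".png",cv2.cvtColor(im,cv2.COLOR_RGB2BGR))
def cloud(d,K,R,t):
    v,u=np.mgrid[0:d.shape[0],0:d.shape[1]]
    p=np.stack([(u-K[0,2])/K[0,0]*d,(v-K[1,2])/K[1,1]*d,d],-1)
    return (p-t)@R
def atz(u,v,z,K,R,t):
    r=R.T@np.array([(u-K[0,2])/K[0,0],(v-K[1,2])/K[1,1],1]); c=-R.T@t
    return c+r*(z-c[2])/r[2]
E
python3 - <<'E'
from h import *
o=robot.get_obs(); print(o["tool_pos"],o["ee_rot"],o["time_s"],robot.grip_depth)
for n in("top","scene"):
    g=grab(n); save(n,g[0]); np.savez("pics/"+n,*g); print(n,g[3],-g[3].T@g[4])
E
```

```text
[166.98303261 523.63622653 196.43368835] [[ 3.03911074e-01  9.52700299e-01 -4.46651211e-04]
 [ 9.52699648e-01 -3.03911391e-01 -1.11716099e-03]
 [-1.20006200e-03 -8.60068554e-05 -9.99999276e-01]] 0.0 -18.700000000000003
top [[ 0.00212628 -0.9999946  -0.00250723]
 [-0.9904297  -0.00175992 -0.13800696]
 [ 0.1380018   0.00277668 -0.99042809]] [ 390.39048135 -113.34063668 1148.7734896 ]
scene [[ 0.77743525 -0.62871079  0.01780945]
 [-0.31983621 -0.4195591  -0.84951454]
 [ 0.54157108  0.65474644 -0.52726451]] [ -297.52688815 -1109.54594294   887.56187862]
```

View pics/top.png

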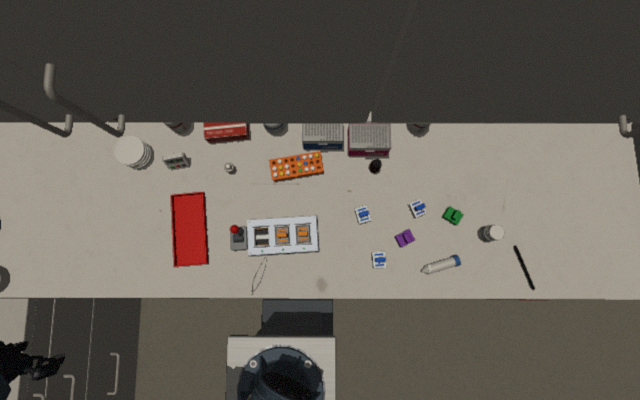

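View pics/scene.png

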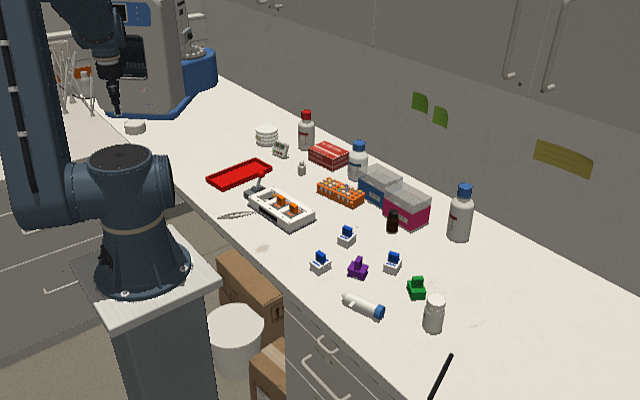

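The top view shows the dock at about (282,236) with its switch at (234,232), the tray at (190,230), and the fresh cartridges at (363,215), (418,209) and (379,260). Spent cartridges sit in bays 1 and 2, and bay 3 looks empty. Next I'll measure and zoom in.

```bash
python3 - <<'E'
from h import *
z=np.load("pics/top.npz"); im,d,K,R,t=[z[k] for k in z.files]
P=cloud(d,K,R,t)
save("crop",cv2.resize(im[190:280,160:320],None,fx=5,fy=5,interpolation=cv2.INTER_CUBIC))
def rect(m,name):
    q=P[m][:,:2].astype(np.float32); r=cv2.minAreaRect(q); print(name,len(q),np.round(r[0],1),np.round(r[1],1),round(r[2],1),"zmed",np.median(P[m][:,2]).round(1),P[m][:,2].max().round(1))
V,U=np.mgrid[0:400,0:640]
box=lambda a,b,c,e:(U>=a)&(U<b)&(V>=c)&(V<e)
for n,b in dict(dock=(243,322,205,262),).items():
    rect(box(*b)&(P[...,2]>28)&(P[...,2]<42),n)
rect(box(165,212,185,275)&(im[...,0]>120)&(im[...,1]<60),"tray")
rect(box(226,242,218,240)&(im[...,0]>120)&(im[...,1]<60),"ball")
for n,(u,v) in dict(a=(363,215),b=(418,209),c=(379,260)).items():
    b=box(u-14,u+14,v-14,v+14)
    rect(b&(P[...,2]>18)&(P[...,2]<33),n)
    rect(b&(P[...,2]>45),n+"tab")
for n,(u,v) in dict(s1=(303,234),s2=(282,235),s3=(261,236)).items():
    b=box(u-9,u+9,v-12,v+12); rect(b&(P[...,2]>50),n) if (b&(P[...,2]>50)).sum()>5 else print(n,'none')
E
```

```text
dock 2072 [445.3   6.2] [105.5 219.3] 3.6 zmed 36.4 41.9
tray 2075 [480.9 114.6] [218.  439.3] 4.7 zmed 4.3 1148.8
ball 28 [431.1  12.7] [264.4  15. ] 75.4 zmed 88.0 1148.8
a 148 [ 510.  -241.6] [48. 38.] 15.0 zmed 26.6 32.7
atab 52 [ 458.9 -180.6] [ 19.9 190.9] 39.6 zmed 54.2 1148.8
b 158 [ 529.7 -407.7] [48.3 38.4] 22.3 zmed 26.9 31.8
btab 54 [ 460.2 -268.6] [ 14.4 340.2] 26.5 zmed 54.4 1148.8
c 161 [ 374.8 -287.5] [47.4 37.9] 2.6 zmed 27.1 32.2
ctab 53 [ 379.1 -207.5] [189.1  15.1] 87.7 zmed 53.6 1148.8
s1 55 [428.8 -87.3] [89.2 25.8] 50.2 zmed 63.9 1148.8
s2 52 [425.3 -51.9] [140.   19.3] 68.2 zmed 63.6 1148.8
s3 none
```

View pics/crop.png

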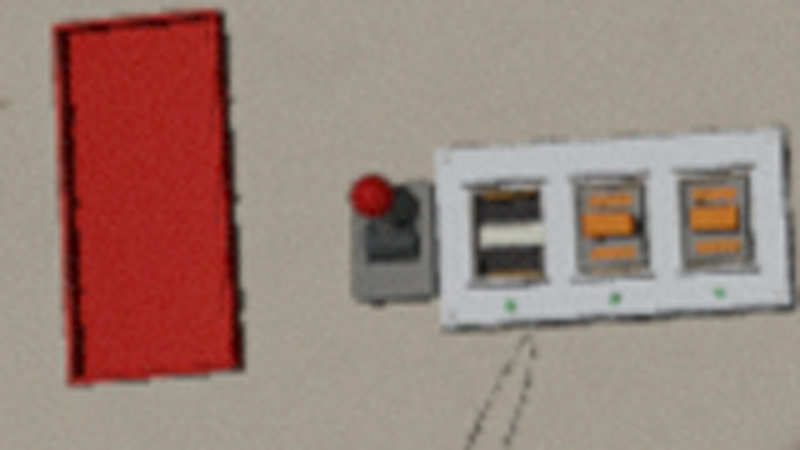

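The crop shows the ball leaning to the back, so the dock is on. Bay 3 is empty with its rail visible, and there are spent cartridges in bays 1 and 2. I'll redo the fits without the missing depth readings.

```bash
python3 - <<'E'
from h import *
z=np.load("pics/top.npz"); im,d,K,R,t=[z[k] for k in z.files]
P=cloud(d,K,R,t); Z=P[...,2]
V,U=np.mgrid[0:400,0:640]
box=lambda a,b,c,e:(U>=a)&(U<b)&(V>=c)&(V<e)&(d>0)
def rect(m,name):
    q=P[m]; r=cv2.minAreaRect(q[:,:2].astype(np.float32)); print(name,len(q),np.round(r[0],1),np.round(r[1],1),round(r[2],1),"z",np.median(q[:,2]).round(1),q[:,2].max().round(1),"mean",q.mean(0).round(1))
rect(box(246,322,205,262)&(Z>33)&(Z<40),"dock")
red=(im[...,0]>100)&(im[...,1]<60)
rect(box(165,212,185,275)&red,"tray")
rect(box(224,244,218,242)&red&(Z>40)&(Z<100),"ball")
for n,(u,v) in dict(a=(363,215),b=(418,209),c=(379,260)).items():
    rect(box(u-14,u+14,v-14,v+14)&(Z>45)&(Z<70),n+"tab")
for n,(u,v) in dict(s1=(303,234),s2=(282,235)).items():
    rect(box(u-9,u+9,v-12,v+12)&(Z>50)&(Z<80),n)
# everything taller than 60 in region
m=(box(0,640,120,300))&(Z>70)&(Z<400)
n,l,s,c=cv2.connectedComponentsWithStats(m.astype(np.uint8))
for i in range(1,n):
    if s[i,4]>15: print(s[i],P[l==i].min(0).round(),P[l==i].max(0).round())
E
```

```text
dock 1841 [ 4.462e+02 -3.000e-01] [104.6 206.2] 3.9 z 36.5 40.0 mean [446.2  -5.5  36.5]
tray 2205 [466.4 283.3] [217.7 100.2] 5.9 z 4.5 26.0 mean [465.8 284.7   5.8]
ball 40 [462.2 131.2] [15.8 19.8] 46.7 z 87.4 97.0 mean [461.9 130.9  87.7]
atab 49 [ 509.8 -241.9] [14.3 28.4] 17.3 z 54.1 58.0 mean [ 509.7 -241.6   53.7]
btab 50 [ 529.6 -408. ] [14.4 28.8] 26.5 z 54.3 59.1 mean [ 529.4 -407.    53.9]
ctab 50 [ 374.9 -287.4] [14.  27.9] 7.1 z 53.5 58.8 mean [ 374.9 -286.5   53.4]
s1 53 [450.5 -63.3] [14.8 26.2] 1.5 z 63.6 69.4 mean [449.9 -63.2  62.8]
s2 51 [445.5  -0.8] [28.2 11.8] 89.8 z 63.6 68.8 mean [445.7  -0.8  63.1]
[ 349  120   43   31 1120] [ 696. -321.   70.] [ 782. -198.  102.]
[163 123  18   5  56] [766. 305.  71.] [778. 350. 101.]
[263 124  19   5  60] [764.   3.  70.] [777.  57.  95.]
[302 124  41  21 791] [ 714. -179.   70.] [769. -60. 101.]
[413 124  17   5  56] [ 764. -432.   70.] [ 777. -391.  103.]
[372 159   9   9  39] [ 645. -291.   70.] [ 670. -267.   75.]
[230 225   9   9  64] [450. 120.  77.] [473. 141.  97.]
[487 225  17  15 211] [ 434. -634.   70.] [ 475. -591.   92.]
```

Emit:
{"fn": "move_arm", "kwargs": {"motion": [[255, [0, 0, 0], 8.55], [255, [0, 0, 0], 8.55], [255, [0, 0, 0], 8.55], [255, [0, 0, 0], 8.55], [255, [0, 0, 0], 8.55], [255, [0, 0, 0], 8.55], [255, [0, 0, 0], 8.55], [255, [0, 0, 0], 8.55], [255, [0, 0, 0], 0]]}}

```text
time_s: 1.0
tool_pos: [167.1, 523.8, 196.7]
ee_rot: [[0.998, 0.066, -0.0], [0.066, -0.998, -0.001], [-0.0, 0.001, -1.0]]
wrist_force: [-0.7, 0.2, -0.4]
gripper_width: 0.0
```

Emit:
{"fn": "move_arm", "kwargs": {"motion": [[255, [20, 26, 0], 0], [255, [20, 26, 0], 0], [255, [20, 26, 0], 0], [255, [20, 26, 0], 0], [255, [20, 26, 0], 0], [255, [20, 26, 0], 0], [255, [20, 26, 0], 0], [255, [20, 26, 0], 0], [255, [20, 26, 0], 0], [255, [20, 26, 0], 0], [255, [20, 26, 0], 0], [255, [20, 26, 0], 0], [255, [20, 26, 0], 0], [255, [20, 26, 0], 0], [255, [20, 26, 0], 0], [255, [17, 20, 0], 0], [255, [0, 0, 0], 0], [255, [0, 0, 0], 0]]}}

```text
time_s: 2.8
tool_pos: [511.1, 136.4, 196.7]
ee_rot: [[0.998, 0.07, -0.001], [0.07, -0.998, -0.0], [-0.001, -0.0, -1.0]]
wrist_force: [-0.4, 0.8, -0.3]
gripper_width: 0.3
```

Emit:
{"fn": "move_arm", "kwargs": {"motion": [[255, [0, 0, 27], 0], [255, [0, 0, 27], 0], [255, [0, 0, 27], 0], [255, [0, 0, 27], 0], [255, [0, 0, 27], 0], [255, [0, 0, 0], 0], [255, [-9, 0, 0], 0], [255, [-9, 0, 0], 0], [255, [-9, 0, 0], 0], [255, [-9, 0, 0], 0], [255, [-9, 0, 0], 0], [255, [-9, 0, 0], 0], [255, [-9, 0, 0], 0], [255, [-9, 0, 0], 0], [255, [0, 0, 0], 0]]}}

```text
time_s: 4.3
tool_pos: [438.3, 131.5, 61.9]
ee_rot: [[0.998, 0.068, -0.001], [0.068, -0.998, -0.0], [-0.001, 0.0, -1.0]]
wrist_force: [-0.0, 0.3, -0.9]
gripper_width: 0.1
```

```bash
python3 - <<'E'
from h import *
g=grab("top"); im,d,K,R,t=g; P=cloud(d,K,R,t)
save("t2",cv2.resize(im[190:280,160:320],None,fx=5,fy=5,interpolation=cv2.INTER_CUBIC))
E
```

```text
(no output)
```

View pics/t2.png

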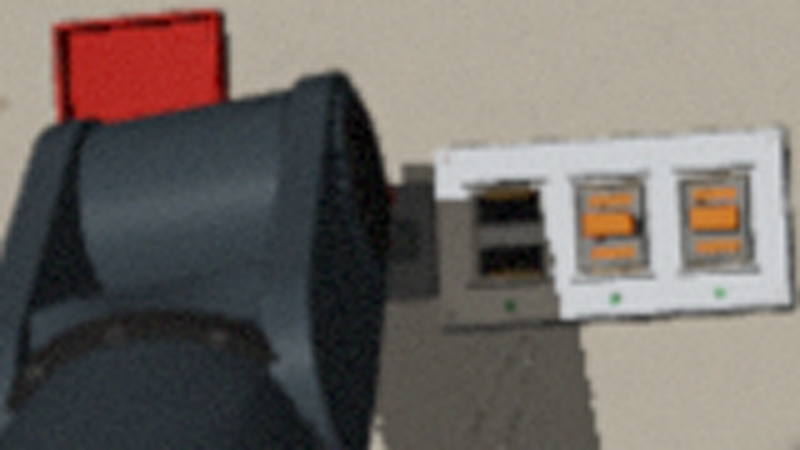

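```bash
python3 - <<'E'
from h import *
a=grab("scene")[0][150:250,200:340]; b=grab("wrist")[0]
save("t3",np.hstack([cv2.resize(a,(560,400)),b[::2,::2][:200].repeat(2,0)[:, :240]]))
save("t3",cv2.resize(a,(560,400),interpolation=cv2.INTER_CUBIC))
save("w3",b)
E
```

```text
(no output)
```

View pics/w3.png

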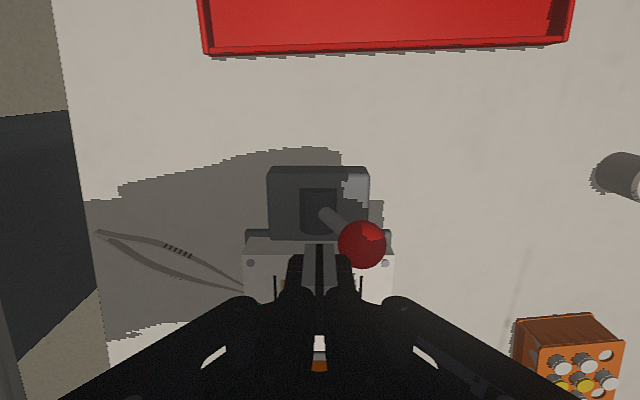

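The wrist view shows the ball still on, at (362,245), to the right of the fingertips. The fingers missed it, so I'll measure it.

```bash
python3 - <<'E'
from h import *
im,d,K,R,t=grab("wrist"); P=cloud(d,K,R,t)
o=robot.get_obs(); print(o["tool_pos"])
print(P[245,362],d[245,362], P[262,320],P[270,300],P[262,338], "pivot",P[213,325])
m=(im[...,0]>110)&(im[...,1]<60)&(np.mgrid[0:400,0:640][0]>150)&(d>0)
q=P[m]; print(len(q),q.min(0),q.max(0),q.mean(0))
# sphere fit
A=np.c_[2*q,np.ones(len(q))]; s=np.linalg.lstsq(A,(q**2).sum(1),rcond=None)[0]; print(s[:3],np.sqrt(s[3]+s[:3]@s[:3]))
c=-R.T@t; print("cam",c)
E
```

```text
[439.90924952 131.66526482  62.05228322]
[460.86786531 137.17153936  89.62292411] 167.15698 [439.46518248 142.4180163  117.87475955] [431.47826149 138.864653   119.11593053] [447.53420507 139.17680235 111.29559231] pivot [443.38857451 134.90291806  44.00965338]
246 [460.42193516  32.53708797  32.93383603] [640.57144116 144.82598048  89.10085892] [466.83120311 141.10614502  84.34437314]
[480.41904066  10.26963709  15.48681734] 149.62524467194842
cam [434.14266096 212.57164453 240.14488492]
```

View pics/t3.png

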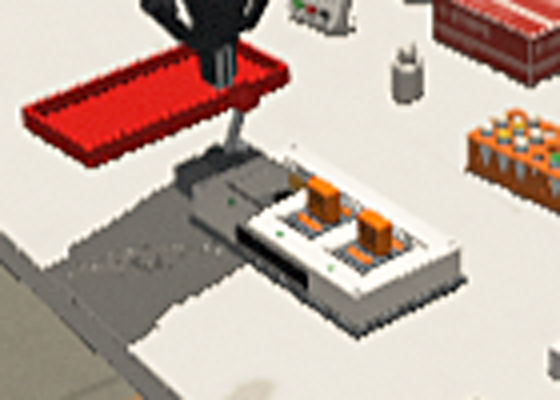

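Emit:
{"fn": "move_arm", "kwargs": {"motion": [[255, [0, 0, -30], 0], [255, [0, 0, -30], 0], [255, [20, 0, 0], 0], [255, [26, 0, 0], 0], [255, [26, 0, 0], 0], [255, [0, 0, 0], 0], [255, [0, 0, 30], 0], [255, [0, 0, 36], 0], [255, [0, 0, 0], 0], [255, [0, 0, 0], 0]]}}

```text
time_s: 5.5
tool_pos: [511.0, 136.5, 56.4]
ee_rot: [[0.998, 0.068, -0.001], [0.068, -0.998, -0.0], [-0.001, 0.0, -1.0]]
wrist_force: [0.2, 0.0, 1.1]
gripper_width: -0.1
```

Emit:
{"fn": "move_arm", "kwargs": {"motion": [[255, [-6, 0, 0], 0], [255, [-6, 0, 0], 0], [255, [-6, 0, 0], 0], [255, [-6, 0, 0], 0], [255, [-6, 0, 0], 0], [255, [-6, 0, 0], 0], [255, [-6, 0, 0], 0]]}}

```text
time_s: 6.2
tool_pos: [468.9, 133.6, 56.0]
ee_rot: [[0.998, 0.068, 0.0], [0.068, -0.998, 0.0], [0.0, -0.0, -1.0]]
wrist_force: [0.0, -0.0, -0.5]
gripper_width: 0.3
```

```bash
python3 - <<'E'
from h import *
save("w4",grab("wrist")[0])
E
```

```text
(no output)
```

View pics/w4.png

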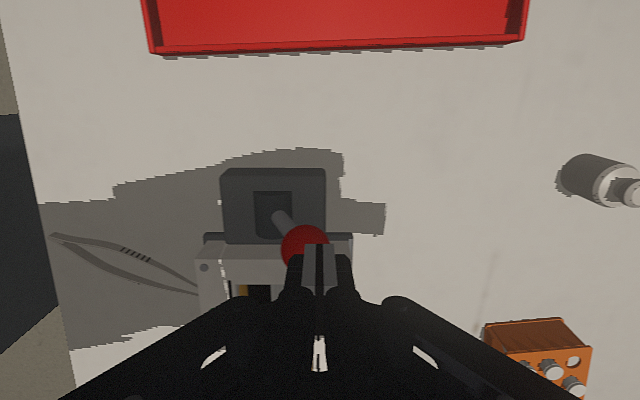

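```bash
python3 - <<'E'
from h import *
im,d,K,R,t=grab("wrist"); P=cloud(d,K,R,t)
o=robot.get_obs(); p=o["tool_pos"]
for z in(0,19,40): 
    c=R@(p+[0,0,z])+t; print(z,(K@c/c[2])[:2],c[2])
for u,v in((312,250),(328,250),(320,244),(298,240),(305,235),(290,265),(345,265),(262,205),(275,180)): print(u,v,d[v,u],P[v,u].round(1))
print(-R.T@t)
E
```

```text
0 [320.11784965 229.39302476] 194.46766300093475
19 [320.20243578 244.48830824] 176.43924512704683
40 [320.31859711 265.2185168 ] 156.51309905590756
312 250 147.89493 [464.2 144.2 101.4]
328 250 148.51888 [471.2 144.4 100.9]
320 244 152.85904 [467.7 144.6  96.1]
298 240 163.81264 [457.2 140.7  85.6]
305 235 163.84035 [460.5 143.3  84.8]
290 265 143.24774 [455.2 139.7 107.6]
345 265 143.08583 [478.6 141.4 107.7]
262 205 213.79861 [431.3 137.7  33.4]
275 180 216.32184 [438.2 152.6  25.9]
[462.52545937 214.50719562 233.91667537]
```

```bash
python3 - <<'E'
from h import *
im,d,K,R,t=grab("wrist"); P=cloud(d,K,R,t)
for u in(312,328):
  for v in range(215,300,6): print(u,v,im[v,u],d[v,u].round(1),P[v,u].round(1))
c=robot.get_obs(); print(c["q"],c["gripper_width"])
save("w5",cv2.resize(im[180:340,220:420],(800,640),interpolation=cv2.INTER_CUBIC)[:600])
E
```

```text
312 215 [57 57 55] 223.2 [464.1 130.4  26.7]
312 221 [55 55 53] 224.7 [464.4 126.   26.6]
312 227 [76 19 15] 170.5 [464.3 144.5  77.5]
312 233 [85 23 22] 164.9 [464.4 144.   83.7]
312 239 [86 15 14] 164.5 [464.6 141.4  84.9]
312 245 [67 64 64] 152.6 [464.7 144.2  96.6]
312 251 [67 67 63] 147.0 [464.8 144.2 102.4]
312 257 [61 62 60] 140.6 [464.9 144.9 109. ]
312 263 [64 63 60] 137.2 [465.  144.3 112.8]
312 269 [63 62 60] 131.6 [465.1 144.9 118.4]
312 275 [66 63 62] 129.0 [465.2 144.1 121.5]
312 281 [64 62 59] 124.4 [465.3 144.5 126.2]
312 287 [78 79 75] 120.9 [465.3 144.4 129.9]
312 293 [26 28 27] 115.0 [465.4 146.  135.7]
312 299 [25 20 23] 114.1 [465.5 144.5 137. ]
328 215 [103 101  92] 250.4 [476.1 121.    1.5]
328 221 [104 100  92] 252.0 [476.5 116.1   1.4]
328 227 [103 100  90] 253.4 [476.9 111.3   1.6]
328 233 [45 46 41] 250.8 [477.  108.1   5.3]
328 239 [79 25 24] 170.9 [472.8 139.1  79.1]
328 245 [65 64 65] 152.2 [471.9 144.8  97. ]
328 251 [65 65 63] 147.9 [471.8 144.3 101.6]
328 257 [67 64 62] 141.5 [471.6 144.9 108.2]
328 263 [66 66 63] 135.8 [471.4 145.4 114. ]
328 269 [63 64 61] 132.9 [471.4 144.7 117.4]
328 275 [65 62 61] 127.7 [471.2 145.2 122.6]
328 281 [67 65 62] 125.0 [471.2 144.6 125.7]
328 287 [78 76 73] 120.8 [471.1 144.9 130. ]
328 293 [21 22 24] 114.8 [470.8 146.4 135.8]
328 299 [27 27 25] 113.2 [470.8 145.5 137.8]
[ 1.82103449e-01  4.46644704e-01  1.92607864e+00 -3.22332095e-05
  7.68910068e-01  1.13810671e-01] -0.13231168695595408
```

View pics/w5.png

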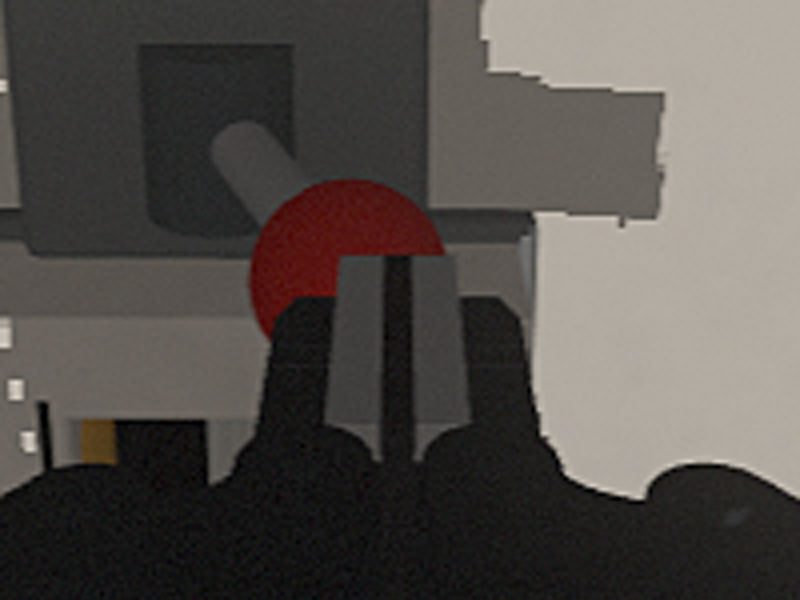

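The pads physically end at z≈96 while the reported TCP is z=56, so the real fingertips are about 39 mm above the reported TCP. That's why they skimmed over the ball. I'll back off, go lower and push again.

Emit:
{"fn": "move_arm", "kwargs": {"motion": [[255, [14, 0, 0], 0], [255, [14, 0, 0], 0], [255, [14, 0, 0], 0], [255, [0, 0, 13], 0], [255, [0, 0, 13], 0], [255, [0, 0, 0], 0], [255, [-8, 0, 0], 0], [255, [-8, 0, 0], 0], [255, [-8, 0, 0], 0], [255, [-8, 0, 0], 0], [255, [-8, 0, 0], 0], [255, [-8, 0, 0], 0], [255, [-8, 0, 0], 0]]}}

```text
time_s: 7.65
tool_pos: [454.7, 132.7, 30.1]
ee_rot: [[0.998, 0.068, 0.0], [0.068, -0.998, 0.0], [0.0, -0.0, -1.0]]
wrist_force: [1.3, -0.2, 0.4]
gripper_width: 0.0
```

Emit:
{"fn": "move_arm", "kwargs": {"motion": [[255, [-6, 0, 0], 0], [255, [-6, 0, 0], 0], [255, [-5, 0, 0], 0], [255, [-4, 0, 0], 0], [255, [-3, 0, 0], 0], [255, [0, 0, 0], 0]]}}

```text
time_s: 8.25
tool_pos: [435.6, 131.6, 31.0]
ee_rot: [[0.998, 0.068, 0.009], [0.068, -0.998, 0.001], [0.009, -0.001, -1.0]]
wrist_force: [16.3, 0.5, -5.8]
gripper_width: 0.1
```

```bash
python3 - <<'E'
from h import *
im,d,K,R,t=grab("wrist"); P=cloud(d,K,R,t)
V,U=np.mgrid[0:400,0:640]
m=(im[...,0]>60)&(im[...,1]<40)&(V>120)&(V<330)&(d>0)&(P[...,2]>55)&(P[...,2]<110)
print(m.sum(),P[m].min(0),P[m].max(0),V[m].mean(),U[m].mean()); print(robot.get_obs()["wrist_force"])
E
```

```text
2399 [398.32906952 118.91171696  64.46399576] [420.98386417 141.99859821  99.01384925] 272.705710712797 261.3568153397249
[15.37281688  0.72391759 -5.87450717]
```

The force rose to 16 N and the ball is at x≈409, against the front stop, so the dock is off. Now I'll lift and touch the deck to calibrate the finger length.

Emit:
{"fn": "move_arm", "kwargs": {"motion": [[255, [10, 0, 0], 0], [255, [0, 0, -35], 0], [255, [0, 0, -35], 0], [255, [9, 25, 0], 0], [255, [9, 25, 0], 0], [255, [9, 25, 0], 0], [255, [9, 26, 0], 0], [255, [0, 0, 0], 0], [255, [0, 0, 30], 0], [255, [0, 0, 30], 0], [255, [0, 0, 20], 0], [255, [0, 0, 12], 0], [255, [0, 0, 0], 0]]}}

```text
time_s: 9.6
tool_pos: [483.2, 33.8, 6.8]
ee_rot: [[0.998, 0.068, -0.003], [0.068, -0.998, 0.0], [-0.003, -0.0, -1.0]]
wrist_force: [-0.2, 0.0, 0.1]
gripper_width: -0.0
```

Emit:
{"fn": "move_arm", "kwargs": {"motion": [[255, [0, 0, 2], 0], [255, [0, 0, 1], 0], [255, [0, 0, 0], 0]]}}

```text
time_s: 9.9
tool_pos: [484.7, 33.5, 5.6]
ee_rot: [[0.998, 0.068, 0.001], [0.068, -0.998, -0.0], [0.001, 0.0, -1.0]]
wrist_force: [0.1, 0.2, 0.5]
gripper_width: 0.1
```

Emit:
{"fn": "move_arm", "kwargs": {"motion": [[255, [0, 0, 2], 0], [255, [0, 0, 1], 0], [255, [0, 0, 0], 0]]}}

```text
time_s: 10.2
tool_pos: [484.2, 33.5, 2.0]
ee_rot: [[0.998, 0.068, -0.0], [0.068, -0.998, 0.0], [-0.0, -0.0, -1.0]]
wrist_force: [-0.8, -0.1, 0.7]
gripper_width: 0.2
```

Emit:
{"fn": "move_arm", "kwargs": {"motion": [[255, [0, 0, 2], 0], [255, [0, 0, 0], 0]]}}

```text
time_s: 10.4
tool_pos: [484.5, 33.4, 1.6]
ee_rot: [[0.998, 0.068, 0.0], [0.068, -0.998, -0.0], [0.0, 0.0, -1.0]]
wrist_force: [-9.1, -0.3, 30.1]
gripper_width: 0.3
```

Contact comes at a TCP reading of about 1.8 on the 36.4 mm deck, so the true shut tip is about 34.6 mm above the reported TCP. I'll go up and take a closer wrist view of the dock.

Emit:
{"fn": "move_arm", "kwargs": {"motion": [[135, [0, 0, -30], 0], [135, [0, 0, -45], 0], [135, [0, 0, -45], 0], [135, [-11, 16, 0], 0], [135, [-11, 16, 0], 0], [135, [-11, 16, 0], 0], [135, [-10, 14, 0], 0], [135, [0, 0, 0], 0], [135, [0, 0, 0], 0], [135, [0, 0, 0], 0]]}}

```text
time_s: 11.4
tool_pos: [446.0, -30.9, 120.0]
ee_rot: [[0.998, 0.068, 0.0], [0.068, -0.998, 0.0], [0.0, -0.0, -1.0]]
wrist_force: [0.1, 0.2, 0.4]
gripper_width: 39.9
```

```bash
python3 - <<'E'
from h import *
o=robot.get_obs();g=grab("wrist"); save("w6",g[0]); np.savez("pics/w6",*g); print(o["tool_pos"],o["gripper_width"])
E
```

```text
[446.00182934 -30.85778978 120.01334699] 39.905908373850096
```

View pics/w6.png

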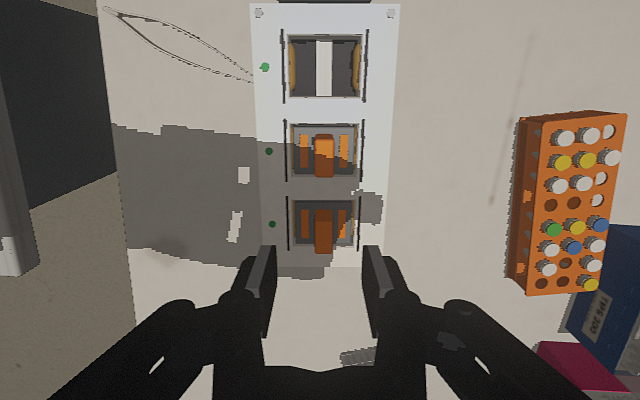

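The wrist view shows bay 3 empty at about (325,67), and tabs in bay 2 at (324,155) and bay 1 at (323,230). I'll fit these from depth.

```bash
python3 - <<'E'
from h import *
z=np.load("pics/w6.npz"); im,d,K,R,t=[z[k] for k in z.files]
P=cloud(d,K,R,t); Z=P[...,2]
V,U=np.mgrid[0:400,0:640]
box=lambda a,b,c,e:(U>=a)&(U<b)&(V>=c)&(V<e)&(d>0)
def rect(m,n):
    q=P[m]; r=cv2.minAreaRect(q[:,:2].astype(np.float32)); print(n,len(q),np.round(r[0],1),np.round(r[1],1),round(r[2],1),np.percentile(q[:,2],[5,50,95]).round(1))
rect(box(240,410,0,275)&(Z>34)&(Z<39.5),"deck")
rect(box(305,345,125,185)&(Z>61),"tab2"); rect(box(305,345,200,262)&(Z>61),"tab1")
# lines of deck left/right edge in 3D (z 34..39)
m=(Z>33)&(Z<40)&(d>0)
L=[];Rr=[]
for v in range(5,240,4):
    u=np.where(m[v,230:420])[0]+230
    L.append(P[v,u[0]]);Rr.append(P[v,u[-1]])
for e in(L,Rr):
    e=np.array(e); k=np.median(e[:,0]); 
    for _ in range(3):
        f=np.polyfit(e[:,1],e[:,0],1); r=abs(np.polyval(f,e[:,1])-e[:,0]); e=e[r<max(1,np.median(r)*2.5)]
    print("edge x at y=0",f[1],"yaw",np.degrees(-np.arctan(f[0])),len(e))
# bay3 mouth: rows/cols deck edge
for v in(55,68,80):
    u=np.where(m[v,250:400])[0]+250; g=np.argmax(np.diff(u)); print("bay3 x",P[v,u[g]].round(1),P[v,u[g+1]].round(1))
for u in(300,325,350):
    v=np.where(m[5:125,u])[0]+5; g=np.argmax(np.diff(v)); print("bay3 y",P[v[g],u].round(1),P[v[g+1],u].round(1))
E
```

```text
deck 27831 [447.1  -1.3] [104.5 206.9] 3.8 [35.9 37.2 38.3]
tab2 778 [447.2  -1.1] [13.7 28.3] 3.8 [63.3 65.  66.2]
tab1 615 [451.2 -62.2] [13.8 27.9] 3.8 [63.1 64.9 66.1]
edge x at y=0 395.30147806228956 yaw 3.7689299156995366 59
edge x at y=0 498.68602296096947 yaw 3.7197875693345974 59
bay3 x [416.5  66.9  33.2] [468.7  70.4  36. ]
bay3 x [417.1  58.   35.5] [469.   61.6  34.9]
bay3 x [417.5  49.7  36.1] [469.7  53.3  37.2]
bay3 y [424.7  80.7  34.8] [427.   38.2  36.9]
bay3 y [442.4  82.3  36.7] [445.7  39.5  36.2]
bay3 y [460.3  83.1  35.3] [464.3  40.8  36.2]
```

Emit:
{"fn": "move_arm", "kwargs": {"motion": [[135, [3, -29.7, 0], 0], [135, [0, 0, 40], 0], [135, [0, 0, 40], 0], [135, [0, 0, 25], 0], [135, [0, 0, 10], 0], [135, [0, 0, 0], 0], [255, [0, 0, 0], 0], [255, [0, 0, 0], 0], [255, [0, 0, 0], 0], [255, [0, 0, 0], 0], [255, [0, 0, 0], 0]]}}

```text
time_s: 12.55
tool_pos: [447.7, -1.6, 6.3]
ee_rot: [[0.998, 0.068, 0.003], [0.068, -0.998, -0.0], [0.003, 0.0, -1.0]]
wrist_force: [-0.5, 0.7, 8.3]
gripper_width: 13.0
```

Emit:
{"fn": "move_arm", "kwargs": {"motion": [[255, [0, 0, -5], 0], [255, [0, 0, -10], 0], [255, [0, 0, -20], 0], [255, [0, 0, -30], 0], [255, [0, 0, -35], 0], [255, [0, 0, 0], 0]]}}

```text
time_s: 13.15
tool_pos: [448.9, -1.7, 109.6]
ee_rot: [[0.998, 0.068, 0.007], [0.068, -0.998, -0.001], [0.007, 0.001, -1.0]]
wrist_force: [0.9, -0.1, -0.5]
gripper_width: 12.8
```

Emit:
{"fn": "move_arm", "kwargs": {"motion": [[255, [8.8, -28.3, 0], 0], [255, [8.8, -28.3, 0], 0], [255, [8.8, -28.3, 0], 0], [255, [8.8, -28.3, 0], 0], [255, [8.8, -28.3, 0], 0], [255, [8.8, -28.3, 0], 0], [255, [8.8, -28.3, 0], 0], [255, [8.8, -28.3, 0], 0], [255, [8.8, -28.3, 0], 0], [255, [8.8, -28.3, 0], 0], [255, [0, 0, 0], 0], [255, [0, 0, 40], 0], [255, [0, 0, 40], 0], [255, [0, 0, 18], 0], [255, [0, 0, 0], 0]]}}

```text
time_s: 14.65
tool_pos: [513.1, 285.5, 4.5]
ee_rot: [[0.998, 0.068, -0.005], [0.068, -0.998, -0.002], [-0.005, 0.002, -1.0]]
wrist_force: [0.2, -0.7, -0.8]
gripper_width: 12.5
```

```bash
python3 - <<'E'
from h import *
o=robot.get_obs();im,d,K,R,t=grab("wrist"); save("w7",im); print(o["tool_pos"],o["gripper_width"],o["wrist_force"])
E
```

```text
[513.10210581 285.49330618   4.48583543] 12.529592736122943 [ 0.21873334 -0.68111556 -0.83933886]
```

View pics/w7.png

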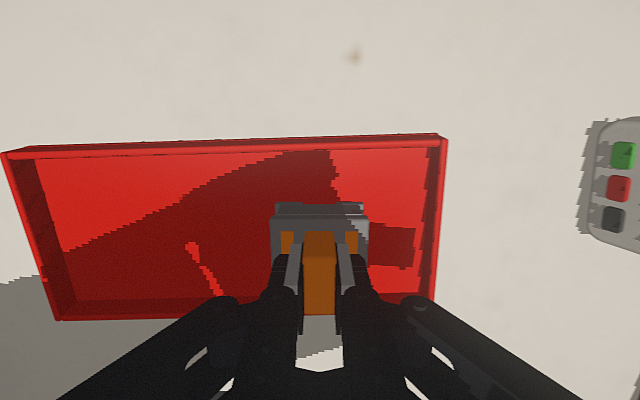

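The cartridge is held well inside the tray at (320,250), so I'll set it down and release.

Emit:
{"fn": "move_arm", "kwargs": {"motion": [[255, [0, 0, 4], 0], [255, [0, 0, 2], 0], [255, [0, 0, 0], 0], [135, [0, 0, 0], 0], [135, [0, 0, 0], 0], [135, [0, 0, 0], 0], [135, [0, 0, -30], 0], [135, [0, 0, -40], 0], [135, [0, 0, -40], 0], [135, [-9.1, 32, 0], 0], [135, [-9.1, 32, 0], 0], [135, [-9.1, 32, 0], 0], [135, [-9.1, 32, 0], 0], [135, [-9.1, 32, 0], 0], [135, [-9.1, 32, 0], 0], [135, [-9.1, 32, 0], 0], [135, [-9.1, 32, 0], 0], [135, [0, 0, 0], 0], [135, [0, 0, 0], 0]]}}

```text
time_s: 16.6
tool_pos: [460.1, 26.2, 111.2]
ee_rot: [[0.998, 0.067, 0.001], [0.067, -0.998, 0.0], [0.001, -0.0, -1.0]]
wrist_force: [0.2, 0.4, -0.2]
gripper_width: 40.4
```

Emit:
{"fn": "move_arm", "kwargs": {"motion": [[135, [-5, 29.5, 0], 0], [135, [-5, 29.5, 0], 0], [135, [-5, 29.5, 0], 0], [135, [0, 0, 40], 0], [135, [0, 0, 40], 0], [135, [0, 0, 23], 0], [135, [0, 0, 0], 0], [255, [0, 0, 0], 0], [255, [0, 0, 0], 0], [255, [0, 0, 0], 0], [255, [0, 0, 0], 0], [255, [0, 0, 0], 0]]}}

```text
time_s: 17.8
tool_pos: [452.0, -62.8, 9.3]
ee_rot: [[0.998, 0.068, 0.003], [0.068, -0.998, -0.0], [0.003, 0.0, -1.0]]
wrist_force: [0.2, 3.8, 8.3]
gripper_width: 13.0
```

Emit:
{"fn": "move_arm", "kwargs": {"motion": [[255, [0, 0, -5], 0], [255, [0, 0, -10], 0], [255, [0, 0, -20], 0], [255, [0, 0, -30], 0], [255, [0, 0, -35], 0], [255, [0, 0, 0], 0], [255, [0, 0, 0], 0]]}}

```text
time_s: 18.5
tool_pos: [451.3, -63.0, 109.0]
ee_rot: [[0.998, 0.068, 0.002], [0.068, -0.998, -0.001], [0.002, 0.001, -1.0]]
wrist_force: [-0.7, -0.7, -1.5]
gripper_width: 12.3
```

Emit:
{"fn": "move_arm", "kwargs": {"motion": [[255, [-0.9, -28.7, 0], 0], [255, [-0.9, -28.7, 0], 0], [255, [-0.9, -28.7, 0], 0], [255, [-0.9, -28.7, 0], 0], [255, [-0.9, -28.7, 0], 0], [255, [-0.9, -28.7, 0], 0], [255, [-0.9, -28.7, 0], 0], [255, [-0.9, -28.7, 0], 0], [255, [-0.9, -28.7, 0], 0], [255, [-0.9, -28.7, 0], 0], [255, [-0.9, -28.7, 0], 0], [255, [-0.9, -28.7, 0], 0], [255, [0, 0, 0], 0], [255, [0, 0, 40], 0], [255, [0, 0, 40], 0], [255, [0, 0, 20], 0], [255, [0, 0, 4], 0], [255, [0, 0, 0], 0]]}}

```text
time_s: 20.3
tool_pos: [415.7, 278.9, 3.2]
ee_rot: [[0.998, 0.068, -0.003], [0.068, -0.998, -0.002], [-0.003, 0.001, -1.0]]
wrist_force: [-0.8, 0.6, -0.8]
gripper_width: 12.6
```

Emit:
{"fn": "move_arm", "kwargs": {"motion": [[255, [0, 0, 2], 0], [255, [0, 0, 0], 0]]}}

```text
time_s: 20.5
tool_pos: [416.2, 279.3, 2.6]
ee_rot: [[0.998, 0.068, -0.001], [0.068, -0.998, -0.001], [-0.001, 0.001, -1.0]]
wrist_force: [-7.5, -3.5, 19.1]
gripper_width: 13.0
```

Emit:
{"fn": "move_arm", "kwargs": {"motion": [[135, [0, 0, 0], 0], [135, [0, 0, 0], 0], [135, [0, 0, 0], 0], [135, [0, 0, -40], 0], [135, [0, 0, -45], 0], [135, [0, 0, -45], 0], [135, [0, 0, 0], 0]]}}

```text
time_s: 21.2
tool_pos: [419.3, 281.3, 137.2]
ee_rot: [[0.998, 0.068, 0.008], [0.068, -0.998, 0.004], [0.008, -0.004, -1.0]]
wrist_force: [0.5, -0.0, -0.5]
gripper_width: 40.3
```

Emit:
{"fn": "move_arm", "kwargs": {"motion": [[135, [3.6, 33, 0], 0], [135, [3.6, 33, 0], 0], [135, [3.6, 33, 0], 0], [135, [3.6, 33, 0], 0], [135, [3.6, 33, 0], 0], [135, [3.6, 33, 0], 0], [135, [3.6, 33, 0], 0], [135, [3.6, 33, 0], 0], [135, [3.6, 33, 0], 0], [135, [3.6, 33, 0], 0], [135, [3.6, 33, 0], 0], [135, [3.6, 33, 0], 0], [135, [3.6, 33, 0], 0], [135, [3.6, 33, 0], 0], [135, [3.6, 33, 0], 0], [135, [3.6, 33, 0], 0], [135, [0, 0, 0], 0], [135, [0, 0, 0], 0]]}}

```text
time_s: 23.0
tool_pos: [509.6, -243.0, 131.1]
ee_rot: [[0.998, 0.067, -0.001], [0.067, -0.998, 0.001], [-0.001, -0.001, -1.0]]
wrist_force: [-0.8, 0.7, -0.6]
gripper_width: 40.2
```

```bash
cat >> h.py <<'E'
def fresh():
    "blue tabs / white bodies seen by the wrist camera"
    o=robot.get_obs(); im,d,K,R,t=grab("wrist"); P=cloud(d,K,R,t); Z=P[...,2]
    hsv=cv2.cvtColor(im,cv2.COLOR_RGB2HSV)
    m=((hsv[...,0]>100)&(hsv[...,0]<125)&(hsv[...,1]>120)&(d>0)&(Z>49)&(Z<60)).astype(np.uint8)
    n,l,s,_=cv2.connectedComponentsWithStats(m); e=np.array(o["ee_rot"]); p=np.array(o["tool_pos"])
    print("tool",p.round(1),"yaw",np.degrees(np.arctan2(e[1,0],e[0,0])).round(2),"w",o["gripper_width"].__round__(1),"t",o["time_s"])
    for i in range(1,n):
        if s[i,4]<60: continue
        q=P[l==i]; r=cv2.minAreaRect(q[:,:2].astype(np.float32))
        w,h=r[1]; a=r[2]+(0 if w<h else 90); a=(a+90)%180-90
        tgt=np.array([*r[0],q[:,2].mean()]); dd=e.T@(tgt-p)
        print("tab",np.round(r[0],1),np.round(r[1],1),"yaw",round(a,1),"z",q[:,2].mean().round(1),"px",s[i],"tool dxy",dd[:2].round(1))
    return im
E
python3 - <<'E'
from h import *
save("w8",fresh())
E
```

```text
tool [ 509.6 -243.   131.1] yaw 3.84 w 40.2 t 23.0
tab [ 718.5 -126.9] [60.4  4.5] yaw -0.2 z 54.1 px [611   4  29  93 684] tool dxy [ 216.3 -101.7]
tab [ 511.4 -241.8] [13.  27.6] yaw 16.9 z 54.9 px [311 170  22  36 539] tool dxy [ 2. -1.]
tab [ 376.9 -287.9] [13.3 27.3] yaw 5.6 z 54.4 px [146 213  23  33 557] tool dxy [-135.4   36. ]
tab [ 531.2 -407.6] [14.  28.3] yaw 26.7 z 54.4 px [319 341  22  27 367] tool dxy [ 10.7 165.8]
```

Emit:
{"fn": "move_arm", "kwargs": {"motion": [[135, [1.9, -1, 0], 0], [135, [0, 0, 20], -6.4], [135, [0, 0, 40], -6.4], [135, [0, 0, 40], 0], [135, [0, 0, 24], 0], [135, [0, 0, 8], 0], [135, [0, 0, 0], 0], [255, [0, 0, 0], 0], [255, [0, 0, 0], 0], [255, [0, 0, 0], 0], [255, [0, 0, 0], 0], [255, [0, 0, 0], 0]]}}

```text
time_s: 24.25
tool_pos: [512.8, -242.1, 1.5]
ee_rot: [[0.958, 0.287, 0.002], [0.287, -0.958, -0.001], [0.002, 0.002, -1.0]]
wrist_force: [-1.8, 0.2, 8.6]
gripper_width: 12.6
```

Emit:
{"fn": "move_arm", "kwargs": {"motion": [[255, [0, 0, -20], 0], [255, [0, 0, -40], 0], [255, [0, 0, -40], 0], [255, [0, 0, -20], 6.4], [255, [0, 0, 0], 6.4], [255, [0, 0, 0], 0], [255, [0, 0, 0], 0]]}}

```text
time_s: 24.95
tool_pos: [511.8, -241.6, 119.9]
ee_rot: [[0.997, 0.071, -0.0], [0.071, -0.997, 0.0], [-0.0, -0.0, -1.0]]
wrist_force: [-0.1, 0.0, -1.3]
gripper_width: 12.3
```

Emit:
{"fn": "move_arm", "kwargs": {"motion": [[255, [-6, -22.8, 0], 0], [255, [-6, -22.8, 0], 0], [255, [-6, -22.8, 0], 0], [255, [-6, -22.8, 0], 0], [255, [-6, -22.8, 0], 0], [255, [-6, -22.8, 0], 0], [255, [-6, -22.8, 0], 0], [255, [-6, -22.8, 0], 0], [255, [0, 0, 0], 0], [255, [0, 0, 30], 0], [255, [0, 0, 30], 0], [255, [0, 0, 16], 0], [255, [0, 0, 0], 0]]}}

```text
time_s: 26.25
tool_pos: [450.5, -63.2, 42.1]
ee_rot: [[0.998, 0.07, -0.004], [0.07, -0.998, 0.001], [-0.004, -0.001, -1.0]]
wrist_force: [0.7, 1.2, -1.5]
gripper_width: 12.5
```

```bash
python3 - <<'E'
from h import *
o=robot.get_obs(); print(o["tool_pos"],np.degrees(np.arctan2(o["ee_rot"][1][0],o["ee_rot"][0][0])))
im,d,K,R,t=grab("wrist"); save("w9",cv2.resize(im[120:320,200:440],(720,600),interpolation=cv2.INTER_CUBIC))
P=cloud(d,K,R,t); np.savez("pics/w9",im,d,K,R,t)
E
```

```text
[450.46246928 -63.19189188  42.06487168] 3.9946834995637475
```

View pics/w9.png

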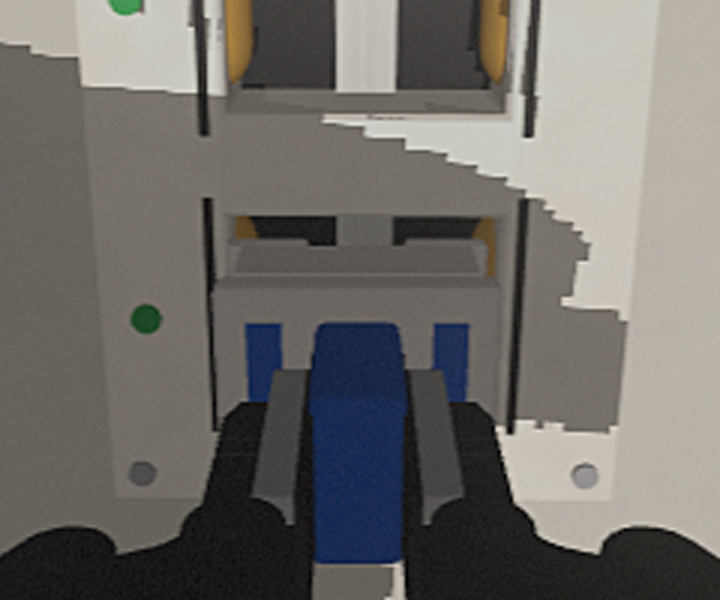

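The cartridge is lined up over bay 1, with its body edges at columns 215 and 500 matching the recess. I'll insert it.

Emit:
{"fn": "move_arm", "kwargs": {"motion": [[255, [0, 0, 6], 0], [255, [0, 0, 6], 0], [255, [0, 0, 3], 0], [255, [0, 0, 0], 0]]}}

```text
time_s: 26.7
tool_pos: [451.7, -63.1, 29.0]
ee_rot: [[0.998, 0.068, 0.0], [0.068, -0.998, -0.0], [0.0, 0.0, -1.0]]
wrist_force: [-0.7, -0.4, -0.2]
gripper_width: 12.6
```

Emit:
{"fn": "move_arm", "kwargs": {"motion": [[255, [0, 0, 4], 0], [255, [0, 0, 4], 0], [255, [0, 0, 4], 0], [255, [0, 0, 0], 0]]}}

```text
time_s: 27.1
tool_pos: [451.4, -63.0, 16.6]
ee_rot: [[0.998, 0.068, -0.001], [0.068, -0.998, -0.0], [-0.001, 0.0, -1.0]]
wrist_force: [0.2, -2.2, -6.6]
gripper_width: 12.7
```

Emit:
{"fn": "move_arm", "kwargs": {"motion": [[255, [0, 0, 4], 0], [255, [0, 0, 3], 0], [255, [0, 0, 0], 0]]}}

```text
time_s: 27.4
tool_pos: [451.7, -63.0, 11.4]
ee_rot: [[0.998, 0.068, -0.0], [0.068, -0.998, -0.0], [-0.0, 0.0, -1.0]]
wrist_force: [-11.0, 1.3, 31.8]
gripper_width: 12.5
```

Emit:
{"fn": "move_arm", "kwargs": {"motion": [[255, [0, 0, 1.5], 0], [255, [0, 0, 0], 0]]}}

```text
time_s: 27.6
tool_pos: [451.7, -63.0, 11.3]
ee_rot: [[0.998, 0.068, 0.0], [0.068, -0.998, -0.0], [0.0, 0.0, -1.0]]
wrist_force: [-20.4, 2.5, 60.4]
gripper_width: 12.2
```

Emit:
{"fn": "move_arm", "kwargs": {"motion": [[135, [0, 0, -2], 0], [135, [0, 0, 0], 0], [135, [0, 0, 0], 0], [135, [0, 0, -40], 0], [135, [0, 0, -40], 0], [135, [0, 0, -40], 0], [135, [-11.2, 27.4, 0], 0], [135, [-11.2, 27.4, 0], 0], [135, [-11.2, 27.4, 0], 0], [135, [-11.2, 27.4, 0], 0], [135, [-11.2, 27.4, 0], 0], [135, [-11.2, 27.4, 0], 0], [135, [-11.2, 27.4, 0], 0], [135, [-11.2, 27.4, 0], 0], [135, [0, 0, 0], 0], [135, [0, 0, 0], 0]]}}

```text
time_s: 29.2
tool_pos: [376.9, -287.8, 130.0]
ee_rot: [[0.998, 0.067, -0.001], [0.067, -0.998, 0.001], [-0.001, -0.001, -1.0]]
wrist_force: [0.3, 0.1, 0.1]
gripper_width: 40.3
```

```bash
python3 - <<'E'
from h import *
fresh()
E
```

```text
tool [ 376.9 -287.8  130. ] yaw 3.83 w 40.3 t 29.2
tab [ 376.1 -288.1] [12.7 27.7] yaw 4.1 z 54.9 px [310 172  17  35 560] tool dxy [-0.8  0.3]
```

Emit:
{"fn": "move_arm", "kwargs": {"motion": [[135, [-0.6, 0, 40], 0], [135, [0, 0, 40], 0], [135, [0, 0, 30], 0], [135, [0, 0, 20], 0], [135, [0, 0, 0], 0], [255, [0, 0, 0], 0], [255, [0, 0, 0], 0], [255, [0, 0, 0], 0], [255, [0, 0, 0], 0], [255, [0, 0, 0], 0], [255, [0, 0, -40], 0], [255, [0, 0, -40], 0], [255, [0, 0, -40], 0], [255, [0, 0, 0], 0], [255, [0, 0, 0], 0]]}}

```text
time_s: 30.75
tool_pos: [376.8, -288.0, 121.1]
ee_rot: [[0.998, 0.068, 0.001], [0.068, -0.998, -0.001], [0.001, 0.001, -1.0]]
wrist_force: [-0.8, -0.4, -2.1]
gripper_width: 12.2
```

Emit:
{"fn": "move_arm", "kwargs": {"motion": [[255, [9, -28.1, 0], 0], [255, [9, -28.1, 0], 0], [255, [9, -28.1, 0], 0], [255, [9, -28.1, 0], 0], [255, [9, -28.1, 0], 0], [255, [9, -28.1, 0], 0], [255, [9, -28.1, 0], 0], [255, [9, -28.1, 0], 0], [255, [9, -28.1, 0], 0], [255, [9, -28.1, 0], 0], [255, [0, 0, 0], 0], [255, [0, 0, 30], 0], [255, [0, 0, 30], 0], [255, [0, 0, 17], 0], [255, [0, 0, 0], 0]]}}

```text
time_s: 32.25
tool_pos: [444.8, -1.6, 40.7]
ee_rot: [[0.998, 0.068, -0.006], [0.068, -0.998, 0.001], [-0.006, -0.001, -1.0]]
wrist_force: [-1.0, -0.4, -1.4]
gripper_width: 12.2
```

Emit:
{"fn": "move_arm", "kwargs": {"motion": [[255, [0, 0, 6], 0], [255, [0, 0, 6], 0], [255, [0, 0, 3], 0], [255, [0, 0, 0], 0]]}}

```text
time_s: 32.65
tool_pos: [447.7, -1.5, 28.7]
ee_rot: [[0.998, 0.068, 0.001], [0.068, -0.998, -0.0], [0.001, 0.0, -1.0]]
wrist_force: [1.0, -0.4, 1.6]
gripper_width: 12.7
```

Emit:
{"fn": "move_arm", "kwargs": {"motion": [[255, [0, 0, 4], 0], [255, [0, 0, 4], 0], [255, [0, 0, 4], 0], [255, [0, 0, 0], 0]]}}

```text
time_s: 33.05
tool_pos: [447.0, -1.4, 16.1]
ee_rot: [[0.998, 0.068, -0.0], [0.068, -0.998, -0.0], [-0.0, 0.0, -1.0]]
wrist_force: [1.3, -1.5, -7.7]
gripper_width: 13.0
```

Emit:
{"fn": "move_arm", "kwargs": {"motion": [[255, [0, 0, 4], 0], [255, [0, 0, 3], 0], [255, [0, 0, 1], 0], [255, [0, 0, 0], 0]]}}

```text
time_s: 33.45
tool_pos: [447.4, -1.4, 11.2]
ee_rot: [[0.998, 0.068, 0.0], [0.068, -0.998, -0.0], [0.0, 0.0, -1.0]]
wrist_force: [-18.0, -0.1, 60.7]
gripper_width: 12.9
```

Emit:
{"fn": "move_arm", "kwargs": {"motion": [[135, [0, 0, -3], 0], [135, [0, 0, 0], 0], [135, [0, 0, 0], 0], [135, [0, 0, -40], 0], [135, [0, 0, -40], 0], [135, [0, 0, -40], 0], [135, [0, 0, 0], 0]]}}

```text
time_s: 34.15
tool_pos: [449.7, -1.6, 135.5]
ee_rot: [[0.998, 0.068, 0.007], [0.068, -0.998, -0.001], [0.007, 0.001, -1.0]]
wrist_force: [0.3, -0.4, 0.2]
gripper_width: 40.3
```

Emit:
{"fn": "move_arm", "kwargs": {"motion": [[135, [4.3, 31.6, 0], 0], [135, [4.3, 31.6, 0], 0], [135, [4.3, 31.6, 0], 0], [135, [4.3, 31.6, 0], 0], [135, [4.3, 31.6, 0], 0], [135, [4.3, 31.6, 0], 0], [135, [4.3, 31.6, 0], 0], [135, [4.3, 31.6, 0], 0], [135, [4.3, 31.6, 0], 0], [135, [4.3, 31.6, 0], 0], [135, [4.3, 31.6, 0], 0], [135, [4.3, 31.6, 0], 0], [135, [4.3, 31.6, 0], 0], [135, [0, 0, 0], 0], [135, [0, 0, 0], 0]]}}

```text
time_s: 35.65
tool_pos: [530.5, -407.2, 129.8]
ee_rot: [[0.998, 0.067, -0.002], [0.067, -0.998, 0.002], [-0.002, -0.002, -1.0]]
wrist_force: [0.1, -0.0, -0.4]
gripper_width: 40.4
```

```bash
python3 - <<'E'
from h import *
fresh()
E
```

```text
tool [ 530.5 -407.2  129.8] yaw 3.86 w 40.4 t 35.65
tab [ 531. -408.] [13.  27.4] yaw 23.3 z 54.8 px [308 172  25  37 560] tool dxy [0.6 0.9]
```

Emit:
{"fn": "move_arm", "kwargs": {"motion": [[135, [0.6, 0.8, 0], 0], [135, [0, 0, 20], -6.6], [135, [0, 0, 30], -6.6], [135, [0, 0, 30], -6.6], [135, [0, 0, 30], 0], [135, [0, 0, 20], 0], [135, [0, 0, 0], 0], [255, [0, 0, 0], 0], [255, [0, 0, 0], 0], [255, [0, 0, 0], 0], [255, [0, 0, 0], 0], [255, [0, 0, 0], 0]]}}

```text
time_s: 36.9
tool_pos: [532.3, -408.6, 3.0]
ee_rot: [[0.916, 0.402, 0.002], [0.402, -0.916, -0.001], [0.001, 0.002, -1.0]]
wrist_force: [-0.6, 0.7, 8.3]
gripper_width: 12.6
```

Emit:
{"fn": "move_arm", "kwargs": {"motion": [[255, [0, 0, -40], 0], [255, [0, 0, -40], 0], [255, [0, 0, -40], 0], [255, [0, 0, 0], 6.6], [255, [0, 0, 0], 6.6], [255, [0, 0, 0], 6.6], [255, [0, 0, 0], 0], [255, [0, 0, 0], 0]]}}

```text
time_s: 37.7
tool_pos: [531.6, -408.1, 121.6]
ee_rot: [[0.997, 0.071, 0.0], [0.071, -0.997, -0.0], [0.0, 0.0, -1.0]]
wrist_force: [-0.9, 0.5, -1.2]
gripper_width: 12.6
```

Emit:
{"fn": "move_arm", "kwargs": {"motion": [[255, [-3.8, -31.6, 0], 0], [255, [-3.8, -31.6, 0], 0], [255, [-3.8, -31.6, 0], 0], [255, [-3.8, -31.6, 0], 0], [255, [-3.8, -31.6, 0], 0], [255, [-3.8, -31.6, 0], 0], [255, [-3.8, -31.6, 0], 0], [255, [-3.8, -31.6, 0], 0], [255, [-3.8, -31.6, 0], 0], [255, [-3.8, -31.6, 0], 0], [255, [-3.7, -31.6, 0], 0], [255, [-3.7, -31.6, 0], 0], [255, [-3.7, -31.6, 0], 0], [255, [-3.7, -31.6, 0], 0], [255, [-3.6, -31.4, 0], 0], [255, [0, 0, 0], 0], [255, [0, 0, 0], 0]]}}

```text
time_s: 39.4
tool_pos: [443.2, 60.9, 121.7]
ee_rot: [[0.997, 0.072, 0.0], [0.072, -0.997, -0.0], [0.0, 0.0, -1.0]]
wrist_force: [-0.5, 0.3, -1.6]
gripper_width: 12.6
```

Emit:
{"fn": "move_arm", "kwargs": {"motion": [[255, [0, 0, 30], 0], [255, [0, 0, 30], 0], [255, [0, 0, 17], 0], [255, [0, 0, 0], 0], [255, [0, 0, 0], 0]]}}

```text
time_s: 39.9
tool_pos: [443.6, 60.0, 44.9]
ee_rot: [[0.998, 0.068, 0.0], [0.068, -0.998, -0.0], [0.0, 0.0, -1.0]]
wrist_force: [0.4, 0.1, -0.8]
gripper_width: 12.3
```

```bash
python3 - <<'E'
from h import *
o=robot.get_obs(); print(o["tool_pos"])
im=grab("wrist")[0]; save("w10",cv2.resize(im[120:320,200:440],(720,600),interpolation=cv2.INTER_CUBIC))
E
```

```text
[443.58274018  60.03636357  44.91784045]
```

View pics/w10.png

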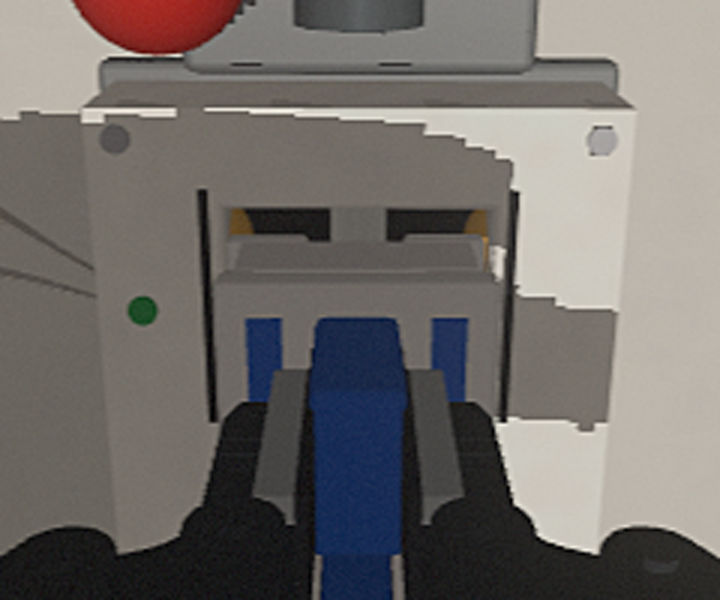

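The cartridge is lined up over bay 3. The red ball at (160,20) leans to the front, so the dock is still off. I'll insert it.

Emit:
{"fn": "move_arm", "kwargs": {"motion": [[255, [-0.3, -0.6, 6], 0], [255, [0, 0, 6], 0], [255, [0, 0, 3], 0], [255, [0, 0, 0], 0]]}}

```text
time_s: 40.35
tool_pos: [443.3, 61.3, 29.5]
ee_rot: [[0.998, 0.068, 0.001], [0.068, -0.998, -0.0], [0.001, 0.0, -1.0]]
wrist_force: [2.3, 0.0, 0.6]
gripper_width: 12.7
```

Emit:
{"fn": "move_arm", "kwargs": {"motion": [[255, [0, 0, 4], 0], [255, [0, 0, 4], 0], [255, [0, 0, 4], 0], [255, [0, 0, 0], 0]]}}

```text
time_s: 40.75
tool_pos: [442.6, 61.3, 16.9]
ee_rot: [[0.998, 0.068, -0.0], [0.068, -0.998, -0.0], [-0.0, -0.0, -1.0]]
wrist_force: [3.3, -0.3, -10.5]
gripper_width: 12.7
```

Emit:
{"fn": "move_arm", "kwargs": {"motion": [[255, [0, 0, 4], 0], [255, [0, 0, 3], 0], [255, [0, 0, 1], 0], [255, [0, 0, 0], 0]]}}

```text
time_s: 41.15
tool_pos: [443.1, 61.3, 12.6]
ee_rot: [[0.998, 0.068, 0.001], [0.068, -0.998, -0.0], [0.001, 0.0, -1.0]]
wrist_force: [-17.8, -0.6, 66.7]
gripper_width: 12.1
```

Emit:
{"fn": "move_arm", "kwargs": {"motion": [[135, [0, 0, -3], 0], [135, [0, 0, 0], 0], [135, [0, 0, 0], 0], [135, [0, 0, -40], 0], [135, [0, 0, -40], 0], [135, [0, 0, -40], 0], [255, [0, 25, 0], 0], [255, [0, 25, 0], 0], [255, [0, 25, 0], 0], [255, [0, 25, 0], 0], [255, [0, 0, 0], 0], [255, [0, 0, 0], 0]]}}

```text
time_s: 42.35
tool_pos: [449.2, -38.5, 132.0]
ee_rot: [[0.998, 0.067, -0.001], [0.067, -0.998, 0.0], [-0.001, -0.0, -1.0]]
wrist_force: [-0.6, 0.1, -0.9]
gripper_width: 0.2
```

```bash
python3 - <<'E'
from h import *
o=robot.get_obs(); print(o["tool_pos"])
im,d,K,R,t=grab("wrist"); save("w11",im); P=cloud(d,K,R,t)
L=P-np.array([447.1,-1.1,0]); a=np.radians(3.8); x=L[...,0]*np.cos(a)+L[...,1]*np.sin(a); y=-L[...,0]*np.sin(a)+L[...,1]*np.cos(a); Z=P[...,2]
ok=d>0
print("deck",np.median(Z[ok&(abs(x)>32)&(abs(x)<45)&(abs(y)<95)]))
for i,b in enumerate((-62,0,62)):
    m=ok&(abs(y-b)<13)&(abs(x)<5); k=ok&(abs(y-b)<16)&(abs(x)>10)&(abs(x)<21)
    T=m&(Z>50); q=P[T]; print(i+1,"tab z",np.median(q[:,2]) if len(q) else None,"ctr",x[T].mean(),y[T].mean(),"body +x/-x",np.median(Z[k&(x>0)]),np.median(Z[k&(x<0)]),k.sum())
    for s in(-1,1):
        kk=k&((y-b)*s>5); print("   y side",s,np.median(Z[kk]) if kk.any() else None)
E
```

```text
[449.2433701  -38.53001507 132.00518505]
deck 227.05238137238274
1 tab z 65.11775712000671 ctr -0.0020567451146704017 -61.63421617338095 body +x/-x 37.286692194423736 37.24738051012525 852
   y side -1 37.25352271947004
   y side 1 37.23376485427494
2 tab z 65.14425392814006 ctr -0.11028757922992283 0.12233315944628308 body +x/-x 37.32220236460824 37.311473409848965 1063
   y side -1 37.36659892828068
   y side 1 37.27105216244534
3 tab z 65.13611037450666 ctr 0.10667730346021513 62.22542485807261 body +x/-x 37.29573350487874 37.3395888402697 1340
   y side -1 37.273673080585766
   y side 1 37.36380220752753
```

View pics/w11.png

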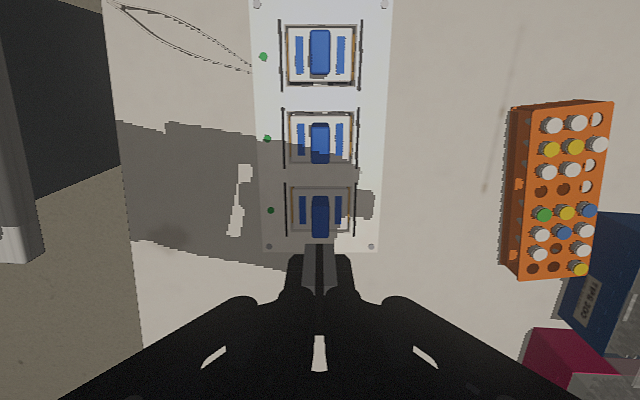

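All three fresh cartridges read flush: body tops at 37.3 against the deck's earlier 37.2. Now I'll switch the dock on from the front.

Emit:
{"fn": "move_arm", "kwargs": {"motion": [[255, [-9.3, -21.2, 0], 0], [255, [-9.3, -21.2, 0], 0], [255, [-9.3, -21.2, 0], 0], [255, [-9.3, -21.2, 0], 0], [255, [-9.3, -21.2, 0], 0], [255, [-9.3, -21.2, 0], 0], [255, [-9.3, -21.2, 0], 0], [255, [-9.3, -21.2, 0], 0], [255, [0, 0, 0], 0], [255, [0, 0, 30], 0], [255, [0, 0, 36], 0], [255, [0, 0, 36], 0], [255, [0, 0, 0], 0], [255, [0, 0, 0], 0]]}}

```text
time_s: 43.8
tool_pos: [363.7, 125.7, 30.9]
ee_rot: [[0.998, 0.069, -0.001], [0.069, -0.998, -0.0], [-0.001, 0.0, -1.0]]
wrist_force: [-0.6, 0.0, 0.2]
gripper_width: 0.1
```

Emit:
{"fn": "move_arm", "kwargs": {"motion": [[255, [8, 0, 0], 0], [255, [8, 0, 0], 0], [255, [8, 0, 0], 0], [255, [8, 0, 0], 0], [255, [8, 0, 0], 0], [255, [8, 0, 0], 0], [255, [8, 0, 0], 0], [255, [6, 0, 0], 0], [255, [6, 0, 0], 0], [255, [6, 0, 0], 0], [255, [4, 0, 0], 0], [255, [0, 0, 0], 0]]}}

```text
time_s: 45.0
tool_pos: [441.4, 130.9, 30.3]
ee_rot: [[0.998, 0.068, -0.001], [0.068, -0.998, -0.0], [-0.001, 0.0, -1.0]]
wrist_force: [-1.8, 0.9, 1.0]
gripper_width: -0.2
```

Force is still low, so I'll push a few more mm to the stop, then back away and check.

Emit:
{"fn": "move_arm", "kwargs": {"motion": [[255, [3, 0, 0], 0], [255, [2, 0, 0], 0], [255, [0, 0, 0], 0]]}}

```text
time_s: 45.3
tool_pos: [442.2, 130.9, 29.9]
ee_rot: [[0.998, 0.068, -0.009], [0.068, -0.998, -0.001], [-0.009, 0.001, -1.0]]
wrist_force: [-21.3, 0.4, 15.1]
gripper_width: -0.2
```

Emit:
{"fn": "move_arm", "kwargs": {"motion": [[255, [-15, 0, 0], 0], [255, [-15, 0, 0], 0], [255, [0, 0, -40], 0], [255, [0, 0, -45], 0], [255, [0, 0, -45], 0], [255, [-40, 0, 0], 0], [255, [-40, 0, 0], 0], [255, [0, 36, 0], 0], [255, [0, 36, 0], 0], [255, [0, 36, 0], 0], [255, [0, 36, 0], 0], [255, [0, 36, 0], 0], [255, [0, 36, 0], 0], [255, [0, 36, 0], 0], [255, [0, 0, 0], 0]]}}

```text
time_s: 46.8
tool_pos: [354.8, -130.9, 160.9]
ee_rot: [[0.998, 0.065, 0.002], [0.065, -0.998, -0.002], [0.002, 0.002, -1.0]]
wrist_force: [0.2, 0.8, -0.0]
gripper_width: 0.4
```

```bash
python3 - <<'E'
from h import *
im,d,K,R,t=grab("top"); P=cloud(d,K,R,t); Z=P[...,2]
V,U=np.mgrid[0:400,0:640]
m=(d>0)&(im[...,0]>100)&(im[...,1]<60)&(U>224)&(U<244)&(V>218)&(V<250)&(Z>50)&(Z<110)
print(m.sum(),P[m].mean(0))
save("t12",cv2.resize(im[120:300,160:480],(800,450),interpolation=cv2.INTER_CUBIC))
E
```

```text
43 [467.30564107 130.82101446  85.0123871 ]
```

View pics/t12.png

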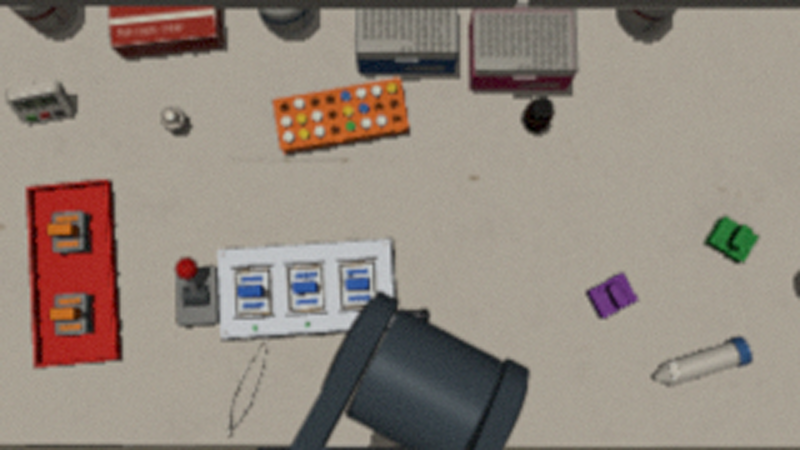

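The switch leans to the back at (187,268), at its stop. Both spent cartridges are in the tray, three fresh ones are in the bays, and the other things are undisturbed. Handing in.

```bash
python3 -c "
from h import *
print(robot.finish_job())"
```

```text
the job is handed in; nothing more can be done
None
```

The job is done and handed in at about 47 s. I switched the dock off and moved the two spent cartridges from bays 1 and 2 to the red tray; bay 3 was already empty. I then pressed the three fresh cartridges home and switched the dock on again.

**Last checks:**
- **Cartridges:** all three fresh ones are flush. Their body tops read 37.3 mm, against 37.2 mm for the deck by the same camera earlier. The deck reading in that last check itself came out wrong (227 mm) because the mask caught the arm.
- **Switch:** it was pushed to its back stop at about 21 N, and the ball was seen leaning back with the robot clear.
- **Tray and bench:** both spent cartridges lie in the tray. The bottle, weight and look-alikes show no movement in the top view.

**What disagreed:**
- **Fingertip height:** the real fingertips sit about 35 mm higher than the reported TCP. The first two switch pushes passed over the ball without touching it; I measured the offset by touching the deck and allowed for it afterwards.
- **Pressing force:** pressing the cartridges home peaked at 60 to 67 N at the wrist. That is under the 120 N wrist limit, and only the fingers and the held cartridge should have been in contact.
- **Pictures:** I viewed 12 or 13 of the 14 allowed.

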